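# Set the sliding leg of a lid rack to its mark and clamp it, holding on

## Robot

A 7-joint arm with a two-finger parallel gripper is mounted at the origin on a cart in front of the work surface, level with it; the furniture and walls round the work are solid. World frame = base frame: x ahead of the robot, y to its left, z up, the work surface at z = 0. Lengths are in m, angles in rad, forces in N, time in s.
With the tool pointing down it reaches from about 0.425 to 0.825 m from the base axis. Payload 3.6 kg.
Tool frame: the origin (TCP) lies midway between the tips of the shut fingers; the grasp point (between the pads) lies 19 mm behind it; z points along the fingers, y is the line along which they close (so a half turn about z gives the same grasp; the last joint's range is limited). The gripper opens to 85 mm and grips with 20 to 120 N. Pads are 22 mm wide; open, the fingers measure 114 mm over their backs; the gripper's body (76 mm by 85 mm) begins 54 mm behind the grasp point. The pads swing forward as they close: fully open they stand 13 mm farther back than shut.
Start: joints at [1.298, 0.615, -0.013, 1.423, 0.008, 1.103, -0.04], TCP at [0.158, -0.63, 0.231] pointing down, gripper open.
Joint ranges: [-3.12, 3.12], [-0.3, 2.06], [-1.34, 1.32], [0.26, 2.42], [-1.36, 4.5], [0.01, 1.98], [-2.84, 2.84]. Speed limits (rad/s): [2.79, 2.79, 3.14, 3.14, 3.14, 3.14, 3.14].

## Interface

Orientations are given as [roll, pitch, yaw] about the fixed x, y, z axes, in that order (R = Rz(yaw) Ry(pitch) Rx(roll)).
In Python, from cell import r gives the robot as it stands.
- The arm moves only by the tool play_rows, never from a script. Its argument "increments" is a list that holds one entry, the list of rows, each a list of 5 numbers: the shift along the tool's x, y, z in cm, then the turn about the tool's z in degrees, then the closure, from 0 (fully open) to 1 (shut). In form: [[[x, y, z, yaw, fingers], ...]]. A call has 1 to 10 rows; each row shifts and turns the commanded pose from where the row before left it, along the tool's axes as they then stand; what a row does not reach is not made up. A row lasts 1/10 s, in which the tool goes at most 50 mm and 8.59 degrees, less where a joint would pass 70% of its speed; a pose out of reach is approached as far as the arm can. A call with a gripper value outside its range is refused whole. The fingers move at their own pace and stop on an object; the grip force is fixed at half the most. Time passes only in rows, so rows that do not move let the fingers close. It gives the time, the measured TCP pose, the force, the opening and the grip force at its end, in the units of the state.
- r.sense(): the state, without advancing time (a new reading comes with each control period).
- r.read_camera(name): name is "side" or "top"; returns the picture (400x640x3 uint8, red, green, blue); there is no depth.
- r.camera_model(name): a dict with "camera_matrix" (3x3 intrinsics, pixels), "dist_coeffs" ([k1, k2, p1, p2, k3] as OpenCV has them; the pictures are not rectified), "R" (3x3) and "t" (3): a world point X has camera coordinates R X + t. Camera axes: x right, y down, z forward; pixel columns grow to the right and rows downward; lengths in m; the calibration is good to about 2 mm. A picture is of the moment at which its call begins. camera_model takes no time and is no camera call.
- r.hand_in(): hands the job in; it is judged then, once.
Trained networks look in the newest picture that a camera, given by its name, has taken for a name from the list of things; names that differ only in an ending like _2 or _b are one class to them, and where a whole thing is asked for, a point or a joint stands for the part that bears it (a point fixed in the world has none). Each returns a list of dicts, best first, with "score" (0 to 1); they miss things now and then, are a little off and sometimes report something else, mostly with a low value. They report only what shows in the picture. A call takes as long as a camera call.
- r.outline_of(camera, label): "mask" (400x640 bool, what is visible of it) and "rect" ([left, top, width, height] in pixels, round what is visible of it).
The state is a dict: "time": time; "qpos": joint angles; "qd": joint speeds; "tau": joint torques, N m; "tool_pos": TCP position; "tcp_rot": TCP orientation; "force": force on the tool from outside, world axes, zero at the start; "moment": the same for the moment, N m; "opening": finger opening in m; "grasp_force": force on a finger pad.
Only numpy, scipy, OpenCV 4.12 (cv2) and the standard library are available. Lean on these libraries where they do the work, as an engineer would, in place of code of your own. Each camera call takes 0.05 s, during which the arm holds its last target. There are 200 camera calls.

## Task

Set up the extending lid rack: pull the red locking cap all the way up so the leg is free, then take the blue knob of the leg's cam lever and draw the leg out until its yellow pointer is level with the red length mark on the rail. Keeping the leg at the mark, slide the cam lever fully closed, away from the robot across the leg. The leg is on a spring, so finish while still gripping the blue knob and holding the leg at the mark, ready for me to tighten the screw; do not disturb the two jars and the jug.

Things in the scene. Friction and masses are not known exactly. Their poses are not given: they have to be found in the camera images.
- rack: Fixed frame of the lid rack: two rails along its y, 320 mm long, outer faces at x = -56 and +56, tops at 18 mm. Origin: centre of its footprint on the worktop; z up. Its -x side faces about to the robot; the leg draws out to -y (robot's right). Red cap at x = 0, y = +75, on a black housing 30 mm high. Wire hoops 61 mm high across x at y = +147 (fixed) and y = -182 minus leg travel (on the leg).
- mark: The length mark: a red clip 6 mm wide (along y), 24 mm high, fixed on the outer face of the rack's front (-x) rail. Origin: at its bottom, middle of its width; axes parallel to the rack's. Its place along the rail varies: rack y -140 to -88, so the leg must travel about 58 to 110 mm.
- pointer (a point): Tip of the yellow pointer line on the front (-x) edge of the leg's grey carriage plate, 3 mm wide, height 25 mm; moves with the leg. The leg is at the mark when this point has the same y as the mark, in the rack's axes. It has the same rack y as the axis of the blue knob.
- leg (a joint): Travel of the sliding leg in m, 0 = pushed home, grows as it is drawn out along the rack's -y axis, at most 0.125; starts at 0 to 0.008. A spring pulls it home with 2 N at 0, rising to about 5 N at 0.12. While the red cap is down a pin stops it at about 0.011.
- lever (a joint): Travel of the cam lever in m: 0 open, 0.024 fully closed (end stop). It slides along the rack's +x (away from the robot) with a steady friction of 5 N and stays where left; starts at 0 to 0.003. It rides on the leg: moving the knob along the rack's y moves the leg, pushing it along the rack's x moves the lever.
- lever_knob: The blue upright round knob of the cam lever, 20 mm in diameter, 48 mm tall (23 mm wide in its top 6 mm), from 30 to 78 mm above the worktop. Origin: centre of its underside; z up. With the leg home and the lever open it stands at rack x = -12, y = -30. This is what to grip and keep gripping.
- knob_grip (a point): Point on the axis of the blue knob at the height to grip, 58 mm above the worktop; moves with the knob.
- cap_grip (a point): Point on the axis of the red locking cap at the height to grip, 54 mm above the worktop while the cap is down. The cap is a round upright red cap 20 mm in diameter and 38 mm tall, from 30 to 68 mm above the worktop.
- cap (a joint): Height of the red cap in m, 0 = pressed down (leg locked), 0.024 = fully pulled up (end stop, leg free); it slides straight up with a steady friction of about 6 N and stays where it is left. Starts at 0 to 0.002.
- jar_yellow: Bystander: spice jar with yellow lid, 49 mm wide, 98 mm tall, behind the rack. Origin: centre of its underside.
- jar_red: Bystander: spice jar with red lid, 51 mm wide, 108 mm tall, behind the rack. Origin: centre of its underside.
- jug: Bystander: clear measuring jug, 136 x 110 mm, 114 mm tall, behind the rack. Origin: centre of its underside.

How it is judged:
By the outcome, as a careful person would: the job done as asked, in the order asked, and still so for the second after the job is handed in, while the arm keeps its last pose, push and grip.
It also fails if it takes over 51 s, if anything falls off the work surface, if the arm or the gripper's body presses on something with over 40 N, if the wrist force passes 120 N, or if a joint passes its speed limit or range.

## Working session

There is one attempt and no reset: what is moved stays moved. The work goes in short steps, Python scripts to look and compute and a tool call to move; the robot and the scene stay as the last step left them, time stands still between calls to the robot, and variables do not carry over. Pictures are saved under pics/ and viewed, at most 10 in all, crops included, and the job is handed in when it is done.

Besides the shell and the picture viewer there is one more tool, called by a JSON object that holds its "fn" and its "kwargs", one argument or row to a line. play_rows: Moves the arm, as the interface text tells. Its arguments: {"type":"object","properties":{"increments":{"type":"array"}},"required":["increments"]}

```bash
mkdir -p pics; ls; python3 - <<'E'
from cell import r
import cv2
s=r.sense(); print({k:s[k] for k in("time","tool_pos","tcp_rot","force","opening")})
for c in("side","top"):
    im=r.read_camera(c); cv2.imwrite(f"pics/{c}0.png",im[:,:,::-1])
    m=r.camera_model(c); print(c,m)
    for l in("lever_knob","cap_grip","mark","pointer","rack"):
        try:
            for o in r.outline_of(c,l)[:2]: print(c,l,round(o["score"],2),o["rect"])
        except Exception as e: print(l,e)
E
```

```text
pics
{'time': 0.0, 'tool_pos': array([ 0.15797517, -0.62970615,  0.2301093 ]), 'tcp_rot': array([-3.13896500e+00,  1.99081468e-05,  2.45834306e-01]), 'force': array([-0.36680704, -0.4982566 , -0.17273732]), 'opening': 0.08529072357978369}
side {'camera_matrix': array([[518.09907955,   0.        , 324.78385897],
       [  0.        , 518.09907955, 203.13301858],
       [  0.        ,   0.        ,   1.        ]]), 'dist_coeffs': array([0.03380302, 0.        , 0.        , 0.        , 0.        ]), 'R': array([[ 0.83965275, -0.54273428, -0.02056141],
       [-0.23982356, -0.33652715, -0.91062294],
       [ 0.48730681,  0.76953816, -0.41272642]]), 't': array([-0.38924177,  0.27643923,  0.47925868])}
side lever_knob 0.71 [281.7, 222.1, 13.9, 37.0]
side cap_grip 0.54 [270.2, 201.4, 14.0, 24.5]
side mark 0.54 [265.5, 281.1, 7.0, 14.3]
side pointer 0.97 [258.4, 220.7, 108.8, 113.0]
side rack 0.76 [236.7, 191.7, 130.0, 145.4]
top {'camera_matrix': array([[382.30944317,   0.        , 319.40043582],
       [  0.        , 382.30944317, 197.44560235],
       [  0.        ,   0.        ,   1.        ]]), 'dist_coeffs': array([0.00645576, 0.        , 0.        , 0.        , 0.        ]), 'R': array([[-0.01996776, -0.99879778, -0.04476929],
       [-0.99254381,  0.02518823, -0.11925746],
       [ 0.12024175,  0.04205418, -0.9918535 ]]), 't': array([0.21197313, 0.58654138, 0.83121784])}
top lever_knob 0.38 [338.7, 235.4, 8.6, 9.1]
top cap_grip 0.49 [291.9, 221.3, 12.1, 8.1]
top mark 0.66 [339.4, 235.5, 11.9, 10.0]
top pointer 0.77 [306.5, 207.3, 110.8, 67.3]
top rack 0.82 [256.2, 194.4, 161.5, 78.3]
```

```bash
python3 - <<'E'
import cv2,numpy as np
a=cv2.imread("pics/side0.png")[170:350,200:400]; b=cv2.imread("pics/top0.png")[150:300,230:430]
a=cv2.resize(a,None,fx=3,fy=3,interpolation=cv2.INTER_CUBIC);cv2.imwrite("pics/a.png",a)
b=cv2.resize(b,None,fx=4,fy=4,interpolation=cv2.INTER_CUBIC);cv2.imwrite("pics/b.png",b)
E
```

```text
(no output)
```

View pics/a.png

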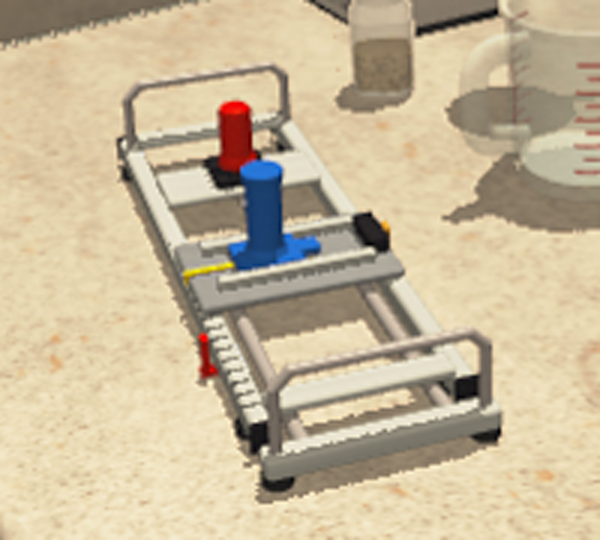

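View pics/b.png

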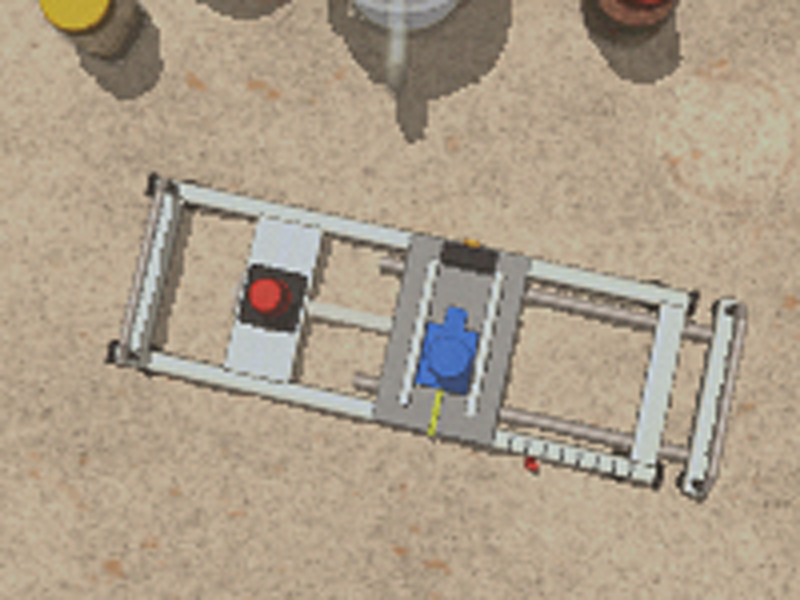

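View pics/side0.png

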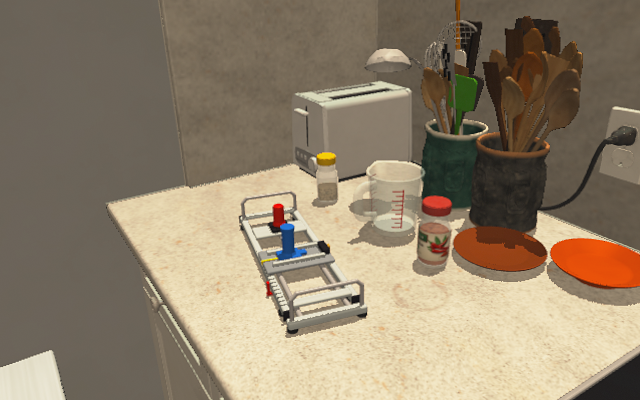

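View pics/top0.png

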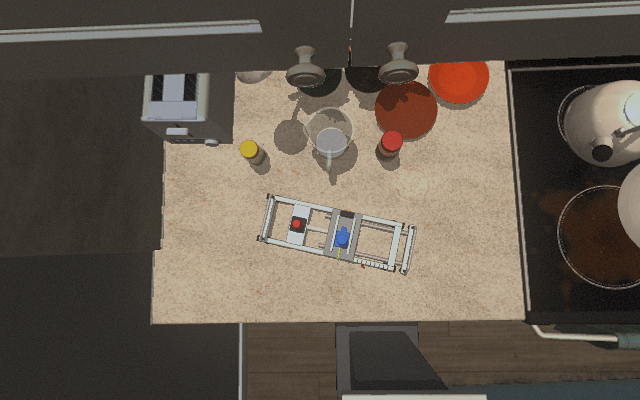

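The rack is clear in both views, with the cap, knob, pointer and mark all visible. In the side view the cap top is at about (278,205), the knob top at (287,226), the pointer tip at (261,261) and the mark at (268,288). In the top view the cap is at (296,223), the knob at (342,238) and the mark at (362,265). Next I fit one rack model to both views.

```bash
cat > fit.py <<'E'
import numpy as np,cv2
from cell import r
from scipy.optimize import least_squares
M={c:r.camera_model(c) for c in("side","top")}
def proj(c,P):
    m=M[c]; return cv2.projectPoints(np.array(P,float).reshape(-1,1,3),cv2.Rodrigues(m["R"])[0],m["t"],m["camera_matrix"],m["dist_coeffs"])[0][:,0]
def w(p,P):
    c,s=np.cos(p[2]),np.sin(p[2]); P=np.asarray(P); return np.stack([p[0]+c*P[...,0]-s*P[...,1],p[1]+s*P[...,0]+c*P[...,1],P[...,2]],-1)
E
python3 - <<'E'
from fit import *
o={"top":[(265,295),(448,355),(433,434),(531,461)],"side":[(235,107),(262,170),(185,274),(204,336)]}
px={"top":lambda q:(np.array(q)+.5)/4-.5+[230,150],"side":lambda q:(np.array(q)+.5)/3-.5+[200,170]}
# extra rail-length hints, top view: rail far ends (outer top corner), rough
def pts(p):
    d,l,m,xp=p[3:7]
    return w(p,[[0,.075,.069],[-.012+l,-.03-d,.078],[xp,-.03-d,.025],[-.058,m,.024]])
ex=[((692,297),(.056,-.160,.018)),((658,474),(-.056,-.160,.018)),((165,187),(.056,.157,.018)),((125,352),(-.056,.157,.018))]
def f(p,full=False):
    R=[(proj(c,pts(p))-px[c](o[c])).ravel() for c in o]
    e=((proj("top",w(p,[b for a,b in ex]))-px["top"]([a for a,b in ex]))*.4).ravel()
    return np.r_[R[0],R[1],e,(p[3]-.004)/.004,(p[4]-.0015)/.0015]
s=least_squares(f,[.55,-.05,-.2,.004,.001,-.1,-.056])
print(np.round(s.x,4)); print(np.round(s.fun,2).tolist())
print("cap,knob,pt,mark",np.round(pts(s.x),4).tolist(),"need travel",-(s.x[5]+.03))
for c in o: # per-camera ray at known height
    for q,z in zip(px[c](o[c]),(.069,.078,.025,.024)):
        m=M[c];n=cv2.undistortPoints(q.reshape(1,1,2),m["camera_matrix"],m["dist_coeffs"])[0,0]
        v=m["R"].T@np.r_[n,1];C=-m["R"].T@m["t"];print(c,np.round(C+v*(z-C[2])/v[2],4))
E
```

```text
[ 5.123e-01  1.773e-01 -2.454e-01 -1.000e-04  1.300e-03 -8.810e-02
 -5.530e-02]
[0.03, 0.56, 0.15, 1.05, -0.68, 0.82, -0.28, 1.13, 0.31, -0.92, 0.86, 0.0, 0.7, 0.15, 1.19, -0.51, 0.22, 0.02, -0.33, 1.66, -0.4, -0.92, -0.98, 1.26, -1.02, -0.11]
cap,knob,pt,mark [[0.5306, 0.25, 0.069], [0.4947, 0.1508, 0.078], [0.4515, 0.1617, 0.025], [0.4347, 0.1059, 0.024]] need travel 0.05813856139588226
top [0.5318 0.2501 0.069 ]
top [0.497  0.1511 0.078 ]
top [0.4533 0.1601 0.025 ]
top [0.4372 0.1052 0.024 ]
side [0.5283 0.2469 0.069 ]
side [0.4936 0.1516 0.078 ]
side [0.4508 0.1627 0.025 ]
side [0.4326 0.1056 0.024 ]
```

{"fn": "play_rows", "kwargs": {
  "increments": [
    [[0, 0, -1, 7, 0], [0, 0, -1, 7, 0], [0, 0, -1, 7, 0], [0, 0, -1, 7, 0], [3.6, -3.4, 0, 0, 0], [3.6, -3.4, 0, 0, 0], [3.6, -3.4, 0, 0, 0], [3.6, -3.4, 0, 0, 0], [3.6, -3.4, 0, 0, 0], [3.6, -3.4, 0, 0, 0]]
  ]
}}

```text
time: 1.6
tool_pos: [0.4185, -0.4832, 0.2716]
tcp_rot: [3.141, -0.0, -0.243]
force: [0.8, -1.4, -0.2]
opening: 0.0855
grasp_force: 0.0
```

{"fn": "play_rows", "kwargs": {
  "increments": [
    [[-0.4, -4.5, 0, 0, 0], [-0.4, -4.5, 0, 0, 0], [-0.4, -4.5, 0, 0, 0], [-0.4, -4.5, 0, 0, 0], [-0.4, -4.5, 0, 0, 0], [-0.4, -4.5, 0, 0, 0], [-0.4, -4.5, 0, 0, 0], [-0.4, -4.5, 0, 0, 0], [-0.4, -4.5, 0, 0, 0], [0, 0, 0, 0, 0]]
  ]
}}

```text
time: 2.6
tool_pos: [0.4805, -0.0741, 0.2717]
tcp_rot: [-3.136, -0.0, -0.229]
force: [-0.1, -0.1, 0.3]
opening: 0.0853
grasp_force: 0.0
```

{"fn": "play_rows", "kwargs": {
  "increments": [
    [[-0.4, -4.5, 0, 0, 0], [-0.4, -4.5, 0, 0, 0], [-0.4, -4.5, 0, 0, 0], [-0.4, -4.5, 0, 0, 0], [-0.4, -4.5, 0, 0, 0], [-0.4, -4.5, 0, 0, 0], [-0.4, -4.5, 3, 0, 0], [0, 0, 4, 0, 0], [0, 0, 4, 0, 0], [0, 0, 0, 0, 0]]
  ]
}}

```text
time: 3.6
tool_pos: [0.5237, 0.2244, 0.1585]
tcp_rot: [3.133, 0.01, -0.243]
force: [-0.3, -0.5, 0.1]
opening: 0.0854
grasp_force: 0.0
```

{"fn": "play_rows", "kwargs": {
  "increments": [
    [[0, 0, 0, 0, 0], [0, 0, 0, 0, 0]]
  ]
}}

```text
time: 3.8
tool_pos: [0.5293, 0.2266, 0.1662]
tcp_rot: [-3.139, -0.004, -0.244]
force: [0.5, 0.8, 0.3]
opening: 0.0854
grasp_force: 0.0
```

{"fn": "play_rows", "kwargs": {
  "increments": [
    [[-0.4, -2.1, 0, 0, 0], [0, 0, 3, 0, 0], [0, 0, 3, 0, 0], [0, 0, 3, 0, 0], [0, 0, 2, 0, 0], [0, 0, 1.9, 0, 0], [0, 0, 0, 0, 0], [0, 0, 0, 0, 0], [0, 0, 0, 0, 0]]
  ]
}}

```text
time: 4.7
tool_pos: [0.5302, 0.2485, 0.0369]
tcp_rot: [-3.139, -0.003, -0.243]
force: [0.4, 0.2, 0.0]
opening: 0.0856
grasp_force: 0.0
```

```bash
python3 - <<'E'
from cell import r
import cv2
a=r.read_camera("side")[130:350,180:400,::-1]
cv2.imwrite("pics/c.png",cv2.resize(a,None,fx=2.7,fy=2.7,interpolation=cv2.INTER_CUBIC))
s=r.sense();print(s["tool_pos"],s["tcp_rot"],s["force"])
E
```

```text
[0.53000668 0.24836492 0.03672506] [-3.13887780e+00 -3.03946982e-03 -2.43159050e-01] [-0.6553705  -0.24769279 -0.54664767]
```

View pics/c.png

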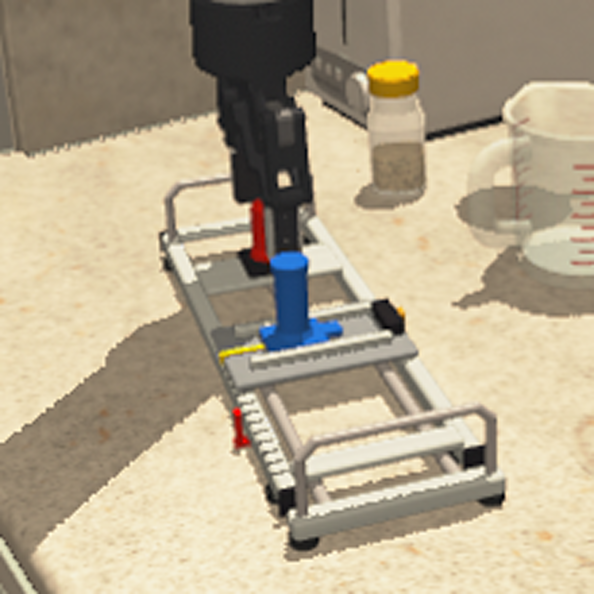

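The fingers straddle the red cap at (258,230) in the crop, and nothing else is touched, so I close.

{"fn": "play_rows", "kwargs": {
  "increments": [
    [[0, 0, 0, 0, 1], [0, 0, 0, 0, 1], [0, 0, 0, 0, 1], [0, 0, 0, 0, 1], [0, 0, 0, 0, 1], [0, 0, 0, 0, 1], [0, 0, 0, 0, 1], [0, 0, 0, 0, 1], [0, 0, 0, 0, 1], [0, 0, 0, 0, 1]]
  ]
}}

```text
time: 5.75
tool_pos: [0.5292, 0.2501, 0.0352]
tcp_rot: [-3.138, -0.001, -0.242]
force: [1.8, 5.3, 0.5]
opening: 0.0185
grasp_force: 58.4
```

{"fn": "play_rows", "kwargs": {
  "increments": [
    [[0, 0, -0.4, 0, 1], [0, 0, -0.4, 0, 1], [0, 0, -0.4, 0, 1], [0, 0, -0.4, 0, 1], [0, 0, -0.4, 0, 1], [0, 0, -0.4, 0, 1], [0, 0, 0, 0, 1], [0, 0, 0, 0, 1]]
  ]
}}

```text
time: 6.55
tool_pos: [0.5292, 0.25, 0.0587]
tcp_rot: [-3.138, -0.001, -0.242]
force: [2.6, 5.9, -2.3]
opening: 0.0185
grasp_force: 58.8
```

{"fn": "play_rows", "kwargs": {
  "increments": [
    [[0, 0, -0.2, 0, 1], [0, 0, -0.2, 0, 1], [0, 0, 0, 0, 1], [0, 0, 0, 0, 1]]
  ]
}}

```text
time: 6.95
tool_pos: [0.5291, 0.25, 0.0594]
tcp_rot: [-3.138, -0.0, -0.241]
force: [7.1, 7.8, -19.9]
opening: 0.0182
grasp_force: 59.9
```

{"fn": "play_rows", "kwargs": {
  "increments": [
    [[0, 0, 0.2, 0, 0], [0, 0, 0, 0, 0], [0, 0, 0, 0, 0], [0, 0, 0, 0, 0], [0, 0, 0, 0, 0], [0, 0, -3, 0, 0], [0, 0, -3, 0, 0], [0, 0, -2, 0, 0], [0, 0, 0, 0, 0]]
  ]
}}

```text
time: 7.85
tool_pos: [0.5306, 0.2486, 0.1442]
tcp_rot: [-3.137, -0.006, -0.243]
force: [0.4, 0.4, 0.2]
opening: 0.0855
grasp_force: 0.0
```

```bash
python3 - <<'E'
from cell import r
import cv2
a=r.read_camera("side")[130:350,180:400,::-1]
cv2.imwrite("pics/d.png",cv2.resize(a,None,fx=2.7,fy=2.7,interpolation=cv2.INTER_CUBIC))
s=r.sense();print(s["tool_pos"],s["tcp_rot"],s["force"])
E
```

```text
[0.52934789 0.24799471 0.14224577] [-3.13941573e+00 -2.74010304e-03 -2.43093215e-01] [-0.76104591 -0.86474443 -0.79156127]
```

View pics/d.png

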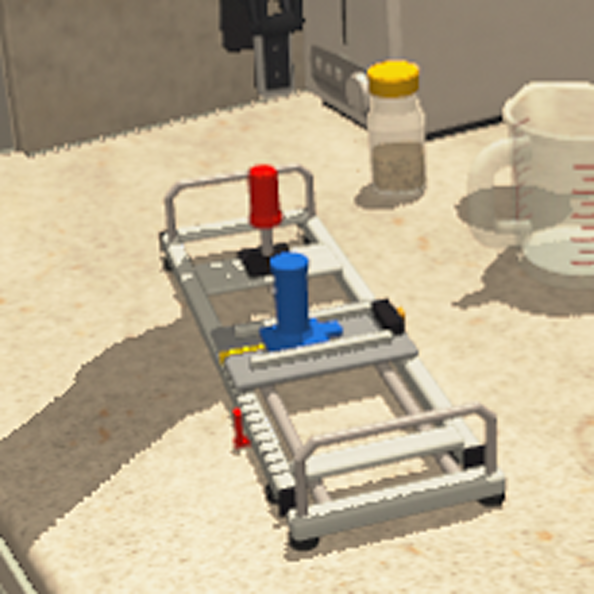

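The cap now stands high on its stem at (265,195), so it is fully up. I move on to the blue knob.

{"fn": "play_rows", "kwargs": {
  "increments": [
    [[-0.4, 3.4, 0, 0, 0], [-0.3, 3.4, 0, 0, 0], [-0.3, 3.4, 0, 0, 0], [0, 0, 2, 0, 0], [0, 0, 3, 0, 0], [0, 0, 3, 0, 0], [0, 0, 2.3, 0, 0], [0, 0, 0, 0, 0], [0, 0, 0, 0, 0], [0, 0, 0, 0, 0]]
  ]
}}

```text
time: 8.9
tool_pos: [0.4949, 0.1514, 0.0385]
tcp_rot: [-3.141, -0.001, -0.243]
force: [-0.1, 0.5, 0.2]
opening: 0.0855
grasp_force: 0.0
```

{"fn": "play_rows", "kwargs": {
  "increments": [
    [[0, 0, 0, 0, 1], [0, 0, 0, 0, 1], [0, 0, 0, 0, 1], [0, 0, 0, 0, 1], [0, 0, 0, 0, 1], [0, 0, 0, 0, 1], [0, 0, 0, 0, 1], [0, 0, 0, 0, 1], [0, 0, 0, 0, 1]]
  ]
}}

```text
time: 9.8
tool_pos: [0.4943, 0.1507, 0.0381]
tcp_rot: [3.141, -0.0, -0.243]
force: [-0.4, -2.5, 5.9]
opening: 0.0191
grasp_force: 56.5
```

{"fn": "play_rows", "kwargs": {
  "increments": [
    [[0, 0.6, 0, 0, 1], [0, 0.8, 0, 0, 1], [0, 0.8, 0, 0, 1], [0, 0.8, 0, 0, 1], [0, 0.8, 0, 0, 1], [0, 0.8, 0, 0, 1], [0, 0.6, 0, 0, 1], [0, 0, 0, 0, 1], [0, 0, 0, 0, 1]]
  ]
}}

```text
time: 10.7
tool_pos: [0.482, 0.1003, 0.0381]
tcp_rot: [-3.141, -0.001, -0.243]
force: [-1.0, 2.9, 4.9]
opening: 0.0193
grasp_force: 56.7
```

```bash
python3 - <<'E'
from cell import r
import cv2
im=r.read_camera("side")[:,:,::-1]; cv2.imwrite("pics/e0.png",im)
a=im[240:320,230:330]
cv2.imwrite("pics/e.png",cv2.resize(a,None,fx=7,fy=7,interpolation=cv2.INTER_CUBIC))
s=r.sense();print(s["tool_pos"],s["tcp_rot"],s["force"],s["grasp_force"])
E
```

```text
[0.48205978 0.10040186 0.03806212] [-3.14071607e+00 -8.65873095e-04 -2.43187503e-01] [-0.50368024  3.17885245  5.62728306] 56.66820345853921
```

View pics/e.png

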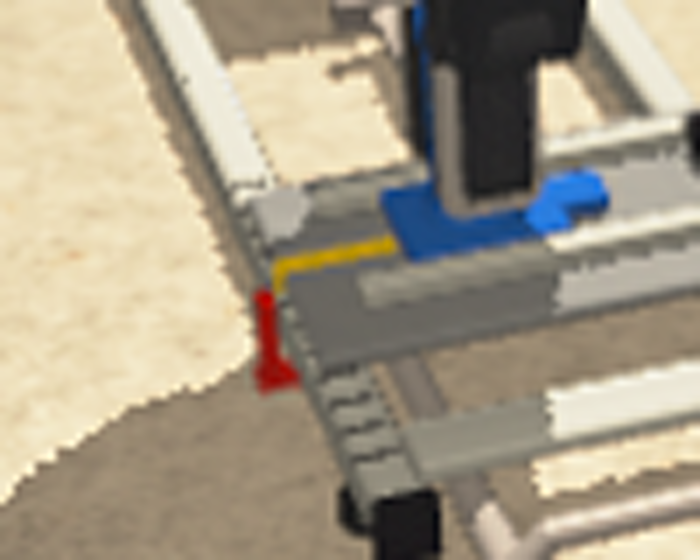

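```bash
cat > ry.py <<'E'
from fit import *
def ry(c,q,z,yaw=-.2435):
    m=M[c];n=cv2.undistortPoints(np.array(q,float).reshape(1,1,2),m["camera_matrix"],m["dist_coeffs"])[0,0]
    v=m["R"].T@np.r_[n,1];C=-m["R"].T@m["t"];X=C+v*(z-C[2])/v[2]
    return X,1e3*np.array([X[0]*np.cos(yaw)+X[1]*np.sin(yaw),-X[0]*np.sin(yaw)+X[1]*np.cos(yaw)])
E
python3 - <<'E'
from ry import *
im=cv2.imread("pics/e0.png").astype(int); b,g,R=im[...,0],im[...,1],im[...,2]
red=np.clip((R-np.maximum(g,b)-30)/150.,0,1); yel=np.clip((np.minimum(R,g)-b-40)/130.,0,1)
for n,k in(("red",red),("yel",yel)):
    print(n)
    for y in range(270,300):
        w_=k[y,255:300]; 
        if w_.sum()>.4: print(y,round(w_.sum(),2),round((w_*np.arange(255,300)).sum()/w_.sum(),2), end=' | ')
f=lambda u,v:((u+.5)/7-.5+230,(v+.5)/7-.5+240)
print()
for n,q,z in(("ptr",(279,268),.025),("mark top",(265,292),.024),("mark toptl",(256,292),.024),("toptr",(275,292),.024)): print(n,ry("side",f(*q),z)[1])
# expected pixel of a mark model: corners with pointer-based offset
E
```

```text
red
281 0.56 267.26 | 282 2.16 267.2 | 283 1.98 267.51 | 284 1.52 267.62 | 285 1.54 267.67 | 286 1.54 267.71 | 287 1.55 267.79 | 288 1.67 267.93 | 289 1.61 267.93 | 290 1.53 268.08 | 291 2.31 268.73 | 292 3.12 268.87 | 293 3.93 269.22 | 294 3.35 269.19 | 295 1.73 268.87 | yel
274 1.77 283.95 | 275 6.12 281.96 | 276 6.9 277.59 | 277 6.25 273.1 | 278 2.47 270.68 | 279 0.88 269.46 | 280 0.63 269.23 | 
ptr [398.86809576 214.41310236]
mark top [394.26337617 207.95063098]
mark toptl [392.4897647  208.62652015]
toptr [396.23378781 207.19985319]
```

```bash
python3 - <<'E'
from ry import *
im=r.read_camera("top")[:,:,::-1]; cv2.imwrite("pics/f0.png",im)
for c in M: print(c,-M[c]["R"].T@M[c]["t"])
def wt(im,k):
    im=im.astype(int); b,g,R=im[...,0],im[...,1],im[...,2]
    return np.clip((R-np.maximum(g,b)-35)/120.,0,1) if k=="red" else np.clip((np.minimum(R,g)-b-45)/110.,0,1)
for f,c,box in(("top0","top",(320,245,380,285)),("f0","top",(320,245,390,285)),("side0","side",(255,250,285,300)),("e0","side",(255,262,295,300))):
    I=cv2.imread(f"pics/{f}.png"); x0,y0,x1,y1=box; I=I[y0:y1,x0:x1]; V,U=np.mgrid[y0:y1,x0:x1]
    for k,z in(("red",.018 if c=="top" else .012),("yel",.025)):
        W=wt(I,k)
        if W.sum()<.5: print(f,k,"none");continue
        u,v=(W*U).sum()/W.sum(),(W*V).sum()/W.sum()
        print(f,k,"sum",round(W.sum(),1),"cent",round(u,2),round(v,2),"rack xy",ry(c,(u,v),z)[1].round(1))
        if k=="yel":
            idx=np.argwhere(W>.3); print("   ",sorted({(int(b+x0),int(a+y0),round(float(W[a,b]),2)) for a,b in idx})[:26])
I=cv2.imread("pics/f0.png");cv2.imwrite("pics/f.png",cv2.resize(I[215:285,310:410],None,fx=7,fy=7,interpolation=cv2.INTER_NEAREST))
E
```

```text
side [ 0.15957854 -0.48703339  0.44153127]
top [0.48645356 0.16198817 0.90388565]
top0 red sum 3.7 cent 362.45 265.72 rack xy [396.9 206.5]
top0 yel sum 9.3 cent 338.39 252.8 rack xy [413.3 266.1]
    [(337, 257, 0.55), (337, 258, 0.48), (338, 252, 0.6), (338, 253, 0.54), (338, 254, 0.78), (338, 255, 0.76), (338, 256, 0.73), (338, 257, 0.41), (339, 248, 0.64), (339, 249, 0.78), (339, 250, 0.79), (339, 251, 0.73), (339, 252, 0.45), (339, 253, 0.41), (340, 248, 0.46)]
f0 red sum 33.4 cent 361.05 255.57 rack xy [418.5 214.3]
f0 yel none
side0 red sum 35.0 cent 268.25 288.64 rack xy [394.4 206.6]
side0 yel sum 29.4 cent 268.36 259.49 rack xy [409.6 267.2]
    [(261, 260, 0.38), (261, 261, 0.78), (262, 260, 0.91), (262, 261, 1.0), (262, 262, 0.72), (262, 263, 0.43), (263, 260, 0.96), (263, 261, 1.0), (264, 260, 1.0), (264, 261, 0.98), (265, 260, 1.0), (266, 259, 0.48), (266, 260, 1.0), (267, 259, 0.86), (267, 260, 1.0), (268, 259, 0.96), (268, 260, 1.0), (269, 259, 1.0), (269, 260, 0.97), (270, 259, 1.0), (271, 259, 1.0), (272, 258, 0.38), (272, 259, 1.0), (273, 258, 0.84), (273, 259, 1.0), (274, 258, 0.98)]
e0 red sum 35.3 cent 268.48 288.95 rack xy [394.5 205.7]
e0 yel sum 27.6 cent 276.69 276.33 rack xy [410.  214.6]
    [(269, 278, 0.61), (269, 279, 0.52), (269, 280, 0.53), (270, 277, 0.85), (270, 278, 0.9), (270, 279, 0.44), (271, 277, 1.0), (271, 278, 0.46), (272, 277, 1.0), (272, 278, 0.38), (273, 276, 0.39), (273, 277, 0.94), (274, 276, 0.46), (274, 277, 0.89), (275, 276, 0.83), (275, 277, 0.87), (276, 276, 1.0), (276, 277, 0.43), (277, 276, 1.0), (277, 277, 0.36), (278, 275, 0.42), (278, 276, 0.94), (279, 275, 0.46), (279, 276, 0.89), (280, 275, 0.83), (280, 276, 0.88)]
```

View pics/f.png

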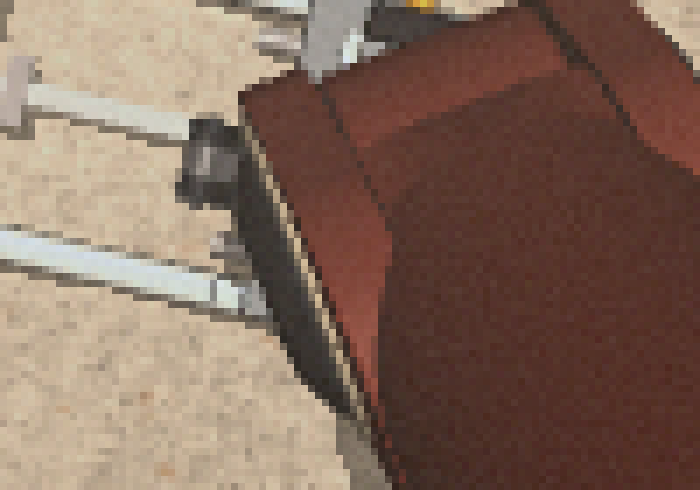

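```bash
python3 - <<'E'
from ry import *
I=cv2.imread("pics/top0.png").astype(int); E=I[...,2]-np.maximum(I[...,1],I[...,0])
print(E[261:271,356:370]); 
for z in(.012,.018,.024):
    P=np.clip(E-22,0,None)[261:270,358:368]; V,U=np.mgrid[261:270,358:368]
    u,v=(P*U).sum()/P.sum(),(P*V).sum()/P.sum(); print(z,u,v,ry("top",(u,v),z)[1])
Y=(np.minimum(I[...,1],I[...,2])-I[...,0]); print(Y[245:261,334:344])
for v in range(248,259):
    p=np.clip(Y[v,334:344]-45,0,None).astype(float); 
    if p.sum()>20: print(v,round((p*np.arange(334,344)).sum()/p.sum(),2),ry("top",((p*np.arange(334,344)).sum()/p.sum(),v),.025)[1].round(1))
S=cv2.imread("pics/e0.png").astype(int); print((S[...,2]-np.maximum(S[...,1],S[...,0]))[279:298,263:276])
E
```

```text
[[ -6  -2  -8  -8  -9  -2  -3  -8  -9  -7  -2  -8  -9  -3]
 [  7   5   4   3  -8   1  -7  -6  -9  -7  -1  -7  -8  -7]
 [ 13  10   8   7   6   2  -3   0  -4  -4  -4  -8  -9  -7]
 [ 16  19  19  21  16  34  67  40   4   7   5   4   1 -10]
 [ 13  18  15  18  18  62  79  59  40  11   8  10   7   5]
 [ 15  20  18  16  18  55 132 135  74  17  18  19  10  15]
 [ 20  18  17  17  21  46  25  73  23  19  17  20  18  17]
 [ 16  19  12  18  20  13  12   6  11  15  17  19  19  19]
 [ 20  19  19  17  15  21  14   6  18  11  21  17  18  16]
 [ 16  18  18  16  19  20  17  19  19  17  20  17  20  19]]
0.012 362.4104234527687 265.63680781758956 [396.79235375 206.10667825]
0.018 362.4104234527687 265.63680781758956 [397.03625523 206.56674094]
0.024 362.4104234527687 265.63680781758956 [397.28015672 207.02680363]
[[-128 -115 -124 -126 -119  -56  -53  -51  -55  -54]
 [  12    5  -12  -56 -101 -106  -56  -61  -54  -54]
 [   6    6   11    8   10   40   24  -27  -37  -57]
 [   3    7    8    3   10  115   96    4    6    5]
 [   7    7    7    0    8  131   25   -1    4    5]
 [   4    4    3    3   44  132
[... 1169 characters left out ...]
38 120 134  59   5   2   4   3   4   3]
 [ 16  13  13  34 120 135  62   6   1   3   3   3   3]
 [ 13  12  21  35 111 134  72   9   2   3   3   3   3]
 [ 13  13   9  36 104 133  98  15   0   3   3   3   3]
 [ 13  13   9  41  91 134  95  15   0   3   6   4   3]
 [ 14  12  12  24  84 132 103  30  12   2   2   4   2]
 [ 13  14  17  29  85 128 135  93  55   6   1   6   4]
 [ 14  19  12  55 100 127 121 148  97  25   3   4   5]
 [ 15  15  11  68 110 128 124 140 147  83  11   3   3]
 [ 16  15  12  42 103 131 134 120 107  75  11   2   3]
 [ 15  16  14  32  90  94  78  68  53  54  15   2   4]
 [ 17  17  16  13  45  37  14  11  13  14  12   6   3]
 [ 16  17  17  15  16  14  15  16  15  16  18   9   2]]
```

{"fn": "play_rows", "kwargs": {
  "increments": [
    [[0, 0.35, 0, 0, 1], [0, 0.33, 0, 0, 1], [0, 0, 0, 0, 1], [0, 0, 0, 0, 1]]
  ]
}}

```text
time: 11.2
tool_pos: [0.4805, 0.0938, 0.0381]
tcp_rot: [-3.141, -0.001, -0.243]
force: [-0.1, 2.7, 6.5]
opening: 0.0191
grasp_force: 56.7
```

```bash
python3 - <<'E'
from ry import *
im=r.read_camera("side")[:,:,::-1]; cv2.imwrite("pics/g0.png",im)
s=r.sense();p=s["tool_pos"];print(p,s["force"], "rack xy",1e3*(p[0]*np.cos(.2435)-p[1]*np.sin(.2435)),1e3*(p[0]*np.sin(.2435)+p[1]*np.cos(.2435)))
b=np.array([.4943,.1507]);print("at grip",1e3*(b[0]*np.sin(.2435)+b[1]*np.cos(.2435)))
# simulated box silhouettes with 16x supersampling vs. image: fit mark x0,y,thickness,(bar above z=8) in side
def cov(c,P,box):
    x0,y0,x1,y1=box;k=16;q=(proj(c,P)-[x0,y0]+.5)*k
    m=np.zeros(((y1-y0)*k,(x1-x0)*k),np.float32);cv2.fillConvexPoly(m,cv2.convexHull(np.round(q).astype(np.int32)),1)
    return m.reshape(y1-y0,k,x1-x0,k).mean((1,3))
def W(x,y,z):
    c,s=np.cos(-.2435),np.sin(-.2435);return [c*x-s*y,s*x+c*y,z]
def boxp(x0,x1,y0,y1,z0,z1): return [W(a,b,d) for a in(x0,x1) for b in(y0,y1) for d in(z0,z1)]
I={n:cv2.imread(f"pics/{n}.png").astype(float) for n in("side0","e0","g0")}
red=lambda A:np.clip((A[...,2]-np.maximum(A[...,1],A[...,0])-15)/117,0,1)
yel=lambda A:np.clip((np.minimum(A[...,2],A[...,1])-A[...,0]-15)/115,0,1)
bx=(260,276,274,288)
for n in I:
    # pointer: centre line from columns 4..14 px inside tip
    A=yel(I[n]); ys=[]
    for u in range(266 if n=="side0" else 272,280 if n!="side0" else 274):
        col=A[255:290,u]; v=(col*np.arange(255,290)).sum()/col.sum(); ys.append(ry("side",(u,v),.025)[1][1])
    yp=np.mean(ys)
    T=red(I[n])[bx[1]:bx[3],bx[0]:bx[2]]; best=[]
    for t in(.002,.003,.004):
      for x in np.arange(.394,.401,.0005):
        for y in np.arange(.198,.214,.0005):
            best.append((((cov("side",boxp(x-t,x,y-.003,y+.003,.004,.024),bx)-T)**2).sum(),t,round(x,4),round(y,4)))
    best.sort();print(n,"pointer",yp.round(2),"mark",best[:3])
E
```

```text
[0.4804845  0.09385415 0.03806848] [-0.3005742   3.04576396  6.65545297] rack xy 443.6819278907492 206.93068196474584
at grip 265.4305086460233
side0 pointer 257.88 mark [(np.float64(0.824985872829219), 0.003, np.float64(0.3955), np.float64(0.208)), (np.float64(0.885454106377897), 0.003, np.float64(0.3955), np.float64(0.2075)), (np.float64(1.0586334068002392), 0.003, np.float64(0.3955), np.float64(0.207))]
e0 pointer 236.58 mark [(np.float64(0.9012482995852481), 0.003, np.float64(0.395), np.float64(0.2055)), (np.float64(0.935805413884794), 0.003, np.float64(0.395), np.float64(0.206)), (np.float64(1.1276136090804405), 0.003, np.float64(0.395), np.float64(0.2065))]
g0 pointer 233.13 mark [(np.float64(0.813898853862405), 0.003, np.float64(0.395), np.float64(0.2055)), (np.float64(0.8466530835465664), 0.003, np.float64(0.395), np.float64(0.206)), (np.float64(1.0373929026738367), 0.003, np.float64(0.395), np.float64(0.2065))]
```

```bash
python3 - <<'E'
from ry import *
for n,lo,u0,u1 in(("side0",256,264,272),("e0",273,272,282),("g0",274,272,284)):
    A=cv2.imread(f"pics/{n}.png").astype(float); Y=np.clip(np.minimum(A[...,2],A[...,1])-A[...,0]-50,0,None)
    if n=="g0": print(Y[272:284,266:290].astype(int))
    o=[]
    for u in range(u0,u1):
        c=Y[lo:lo+8,u]; v=(c*np.arange(lo,lo+8)).sum()/c.sum(); o.append(ry("side",(u,v),.025)[1].round(1).tolist())
    print(n,np.mean([q[1] for q in o]),o)
E
```

```text
side0 267.4625 [[402.6, 266.9], [404.4, 267.7], [406.0, 267.6], [407.6, 267.6], [409.1, 267.2], [410.7, 267.2], [412.5, 268.0], [414.0, 267.5]]
e0 215.07 [[402.9, 214.8], [404.5, 215.1], [406.0, 215.2], [407.5, 215.0], [409.1, 215.1], [410.5, 214.9], [412.1, 215.2], [413.7, 215.2], [415.2, 215.1], [416.7, 215.1]]
[[  0   0   0   0   0   0   0   0   0   0   0   0   0   0   0   0   0   0
    0   0   0   0   0   0]
 [  0   0   0   0   0   0   0   0   0   0   0   0   0   0   0   0   0   0
    0   0   0   0   0   0]
 [  0   0   0   0   0   0   0   0   0   0   0   0   0   0   0   0   0   0
    0   0   0   0   0   0]
 [  0   0   0   0   0   0   0   0   0   0   0   0   0   0   0   0   0   0
    0   0   0   0   0   0]
 [  0   0   0   0   0   0   0   0   0   0   0   0   0   0   0   0   0   0
    9  43  53   0   0   0]
 [  0   0   0   0   0   0   0   0   0   0   0   0   0   7  40  48  84 106
  106 102  97  41   0   0]
 [  0   0   0   0   0   0   0   0   8  41  47  87 105 106 101  94  94  66
   39  18   0   0   0   0]
 [  0   0   0   0  33  46  87 106 107 102  95  93  68  40  19   0   0   0
    0   0   0   0   0   0]
 [  0   0   0   0  87  99  93  69  42  20   0   0   0   0   0   0   0   0
    0   0   0   0   0   0]
 [  0   0   0   0  45  86   4   0   0   0   0   0   0   0   0   0   0   0
    0   0   0   0   0   0]
 [  0   0   0   0  42  31   0   0   0   0   0   0   0   0   0   0   0   0
    0   0   0   0   0   0]
 [  0   0   0   0  25  26   0   0   0   0   0   0   0   0   0   0   0   0
    0   0   0   0   0   0]]
g0 208.60833333333332 [[401.4, 208.6], [402.8, 208.4], [404.3, 208.4], [406.0, 208.8], [407.5, 208.8], [409.0, 208.7], [410.4, 208.5], [411.9, 208.4], [413.6, 208.8], [415.1, 208.8], [416.6, 208.6], [418.1, 208.5]]
```

```bash
python3 - <<'E'
from ry import *
bx=(260,276,274,288)
def cov(P):
    x0,y0,x1,y1=bx;k=32;q=(proj("side",P)-[x0,y0]+.5)*k
    m=np.zeros(((y1-y0)*k,(x1-x0)*k),np.float32);cv2.fillConvexPoly(m,cv2.convexHull(np.round(q).astype(np.int32)),1)
    return m.reshape(y1-y0,k,x1-x0,k).mean((1,3))
c,s=np.cos(-.2435),np.sin(-.2435)
def bp(x0,x1,y0,y1,z0,z1): return [[c*a-s*b,s*a+c*b,d] for a in(x0,x1) for b in(y0,y1) for d in(z0,z1)]
def red(n):
    A=cv2.imread(f"pics/{n}.png").astype(float); return np.clip((A[...,2]-np.maximum(A[...,1],A[...,0])-15)/117,0,1)[bx[1]:bx[3],bx[0]:bx[2]]
T=[red(n) for n in("side0","e0","g0")]
xs=np.arange(.3940,.3972,.0002); ysv=np.arange(.203,.211,.00025)
for t in(.0025,.003,.0035):
    E=np.array([[[((cov(bp(x-t,x,y-.003,y+.003,.004,.024))-q)**2).sum() for q in T] for y in ysv] for x in xs])
    for j in range(3):
        e=E[:,:,j]; i=np.unravel_index(e.argmin(),e.shape); print(t,j,round(e.min(),3),"x",xs[i[0]].round(4),"y",ysv[i[1]].round(5))
    e=E.sum(2); i=np.unravel_index(e.argmin(),e.shape); print(t,"all",xs[i[0]].round(4),ysv[i[1]].round(5))
E
```

```text
0.0025 0 1.013 x 0.3954 y 0.208
0.0025 1 0.755 x 0.395 y 0.2065
0.0025 2 0.671 x 0.395 y 0.2065
0.0025 all 0.395 0.2065
0.003 0 0.809 x 0.3956 y 0.20775
0.003 1 0.749 x 0.3952 y 0.206
0.003 2 0.666 x 0.3952 y 0.206
0.003 all 0.3952 0.2065
0.0035 0 1.282 x 0.3956 y 0.20675
0.0035 1 1.389 x 0.3954 y 0.2055
0.0035 2 1.312 x 0.3954 y 0.2055
0.0035 all 0.3954 0.2065
```

{"fn": "play_rows", "kwargs": {
  "increments": [
    [[0, 0.13, 0, 0, 1], [0, 0, 0, 0, 1], [0.4, 0, 0, 0, 1], [0.4, 0, 0, 0, 1], [0.4, 0, 0, 0, 1], [0.4, 0, 0, 0, 1], [0.4, 0, 0, 0, 1], [0.2, 0, 0, 0, 1], [0, 0, 0, 0, 1], [0, 0, 0, 0, 1]]
  ]
}}

```text
time: 12.25
tool_pos: [0.4996, 0.0881, 0.038]
tcp_rot: [-3.141, 0.003, -0.242]
force: [-3.0, 4.2, 8.4]
opening: 0.0191
grasp_force: 56.9
```

{"fn": "play_rows", "kwargs": {
  "increments": [
    [[0.2, 0, 0, 0, 1], [0.2, 0, 0, 0, 1], [0, 0, 0, 0, 1], [0, 0, 0, 0, 1]]
  ]
}}

```text
time: 12.65
tool_pos: [0.5032, 0.0872, 0.038]
tcp_rot: [-3.141, 0.003, -0.242]
force: [-3.9, 4.3, 8.9]
opening: 0.0191
grasp_force: 56.9
```

{"fn": "play_rows", "kwargs": {
  "increments": [
    [[0.2, 0, 0, 0, 1], [0.2, 0, 0, 0, 1], [0, 0, 0, 0, 1], [0, 0, 0, 0, 1]]
  ]
}}

```text
time: 13.05
tool_pos: [0.5033, 0.0872, 0.038]
tcp_rot: [3.14, 0.01, -0.241]
force: [-9.7, 5.6, 14.3]
opening: 0.019
grasp_force: 57.3
```

```bash
python3 - <<'E'
from ry import *
im=r.read_camera("side")[:,:,::-1]; cv2.imwrite("pics/h0.png",im)
s=r.sense();p=s["tool_pos"];print(p,s["force"], "rack xy",1e3*(p[0]*np.cos(.2435)-p[1]*np.sin(.2435)),1e3*(p[0]*np.sin(.2435)+p[1]*np.cos(.2435)))
Y=np.clip(np.minimum(im[...,1],im[...,2]).astype(float)-im[...,0]-50,0,None)
o=[]
for u in range(272,284):
    c=Y[274:282,u]
    if c.sum()>0: o.append(ry("side",(u,(c*np.arange(274,282)).sum()/c.sum()),.025)[1][1])
print("pointer",np.mean(o),np.round(o,1))
cv2.imwrite("pics/h.png",cv2.resize(im[230:310,240:340],None,fx=7,fy=7,interpolation=cv2.INTER_CUBIC))
E
```

```text
[0.50335426 0.08716484 0.03797464] [-9.64758653  6.17185185 14.61730784] rack xy 467.48982656524214 205.95262479612487
pointer 207.45936511377113 [207.2 207.6 207.4 207.4 207.2 207.6 207.7 207.5 207.4 207.1 207.7 207.7]
```

View pics/h.png

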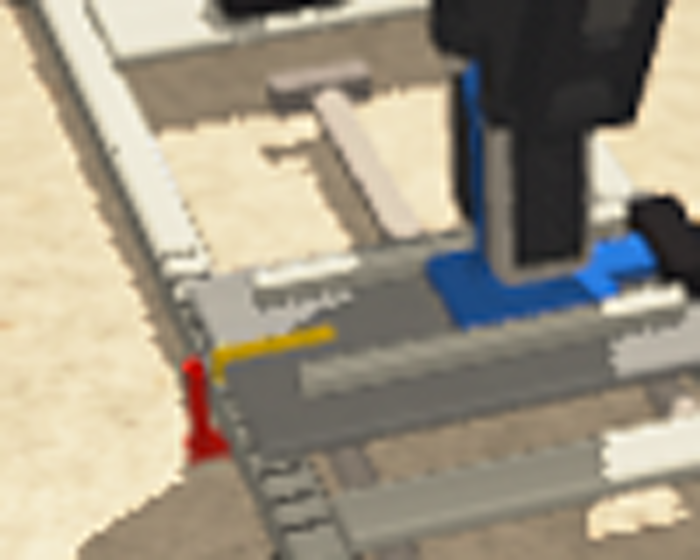

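The lever is against its end stop: position has stalled and the force has risen. The pointer tip at (215,358) in the crop lines up with the top of the mark at (195,365), and the knob is still gripped.

```bash
python3 -c "
from cell import r
print(r.hand_in())"
```

```text
the job is handed in; nothing more can be done
None
```

I handed the job in at about 13 s: the red cap is fully up, the leg is held within about 1 mm of the mark as measured in the camera images, the cam lever is closed against its stop, the blue knob is still gripped, and the jars and jug were not touched.

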